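# Take the press roller out of its stand to the bench stop

### The job

Get the rubber press roller out for cleaning: push the wooden wedge under the bent handle of the stand's sprung drop bolt so that the bolt stays up by itself, then roll the roller along the bench (do not drag it), steadily and without lifting it, until it lies square against the wooden bench stop. With the roller at the stop, pull the wedge out again so that the bolt drops fully home, and lay the wedge flat on the bench behind the roller, thin end first, pushed up against it as a chock. Leave the other things on the bench where they are.

Things in the scene. Friction and masses are not known exactly. Their poses are not given: they have to be found in the camera images.
- roller: Press roller: black rubber body 100 mm in diameter, 140 mm long, too thick to grip, with steel journals 20 mm thick, 30 mm long at its ends; 0.6 to 0.95 kg. Origin mid-axis, 50 mm above the bench; x along its axis; z, up at the start, turns as it rolls. It starts in the stand, axis along the stand's x, above the stand's origin (2 mm). Let go at 0.2 m/s it coasts 30 cm, at 0.1 m/s 8 cm.
- stand: Fixed grey roller stand. Origin on the bench under the parked roller; x along the roller, z up; the roller leaves only towards -y. Cheeks at x = -104 and +104 mm, 68 mm high, y -70 to +100 mm, 4 mm off the journal ends; a post behind each journal (|x| 78 to 104, y 14 to 28 mm, 68 mm high). Behind the rubber body the bench is free. The -x bracket carries the bolt.
- drop_bolt (a joint): Sprung vertical steel bolt, 14 mm thick, before the roller's journal at the stand's x = -89, y = -20 mm. Value: lift in m, 0 fully down (tip 40 mm above the bench, blocks the journal) to 0.032; from 0.022 the journal (top at 60 mm) passes beneath. Pushed down with 4 N (down) to 5.5 N (up); falls when let go. Its fixed spring barrel and post (y up to 8 mm) reach 150 mm above the bench.
- bolt_handle (a point): Underside of the bolt's bent handle where the wedge goes: a round bar 12 mm thick, from the bolt to x = -153 mm of the stand. This point is at x = -128, y = -20 mm of the stand, 84 mm above the bench when the bolt is down: 8 mm above the bracket's flat top, on which the wedge slides beneath the handle along the stand's y.
- bracket_top (a point): Point on the flat top (76 mm above the bench) of the stand's -x bracket, at the stand's x = -128, y = +15 mm; the top reaches from x = -165 to -78 and y = -70 to +100 mm. The wedge lies here, under the handle; it may overhang.
- wedge: Wooden wedge on the bench, 170 mm long, 30 mm wide, 0.1 to 0.17 kg. Origin under the middle of its underside; x points to the thin end, z up. Thin end (x = +85 mm) 5 mm high; the top rises straight to 34 mm at x = +10 mm and is flat and level from there to the thick end (x = -85 mm). With the flat part under the handle the bolt is 26 mm up and friction keeps the wedge there.
- wedge_tip (a point): Middle of the lower edge of the wedge's thin end.
- stop: Fixed bench stop: wooden batten 380 mm long, 36 mm thick, 60 mm high, across the roller's way on the stand's open side. Origin on the bench at the foot of its working face, halfway along; x along the batten, y out of the face towards the stand, z up. A roller lying against it has its axis 50 mm from the face; the thin end of the wedge then touches it 72 mm from the face.
- jar: Glass jar with a steel lid, 72 mm in diameter, 90 mm high; a bystander. Origin under its middle.
- brush: Paint brush, 200 mm long, lying; a bystander. Origin under its middle.
- scraper: Flat spatula, 250 mm long, lying; a bystander. Origin under its middle.
- jug: Large white plastic bottle, 110 mm in diameter, 190 mm high; a bystander. Origin under its middle.
- hammer: Hammer, 240 mm long, lying; a bystander. Origin under its middle.
- glue: White glue bottle, 54 mm in diameter, 150 mm high; a bystander. Origin under its middle.
- tin: Tin can, 84 mm in diameter, 100 mm high; a bystander. Origin under its middle.

How it is judged:
On the way, in this order (a step that is already met when the one before it is completed fails the run):
1. the wedge holds the drop bolt up (lift over 22 mm) with the hand touching nothing (value of joint drop_bolt above 0.022 m and contact force between the fingers and anything else below 0.3 N and horizontal distance between wedge and bolt_handle below 0.11 m), for 0.3 s.
2. the roller is rolled, not dragged: it has turned over by more than 115 degrees, with the bolt propped up (angle between roller's own z axis and vertical above 2 rad and value of joint drop_bolt above 0.015 m), for 0.05 s.
3. the roller lies square against the bench stop while the bolt is still propped up (y of roller in the frame of stop between 0.044 and 0.056 m and x of roller in the frame of stop between -0.12 and 0.12 m and angle between the x axis of roller and the x axis of stop, either way round below 0.07 rad and height (world z) of roller below 0.056 m and value of joint drop_bolt above 0.015 m), for 0.2 s.
4. the wedge is out and the bolt is fully down again, the roller still at the stop (y of roller in the frame of stop between 0.044 and 0.056 m and x of roller in the frame of stop between -0.12 and 0.12 m and angle between the x axis of roller and the x axis of stop, either way round below 0.07 rad and height (world z) of roller below 0.056 m and value of joint drop_bolt below 0.003 m), for 0.2 s.
At the end, for the whole second after the job is handed in: Roller at rest at the stop (axis 44-56 mm from its face, square to 4 deg, within the batten), bolt down (under 3 mm), wedge flat on the bench on the roller's other side, pointing at it to 17 deg, its thin edge 60-84 mm from the stop's face (72 touches), under 62 mm from the roller's middle (all of step 4 and y of wedge_tip in the frame of stop between 0.06 and 0.084 m and horizontal distance between wedge_tip and roller below 0.062 m and y of wedge in the frame of stop above 0.12 m and angle between the x axis of wedge and the y axis of stop, either way round below 0.3 rad and angle between wedge's own z axis and vertical below 0.08 rad and height (world z) of wedge below 0.006 m and linear speed of each of roller, wedge below 0.01 m/s).
It fails at once if the roller is lifted off the bench (by more than 20 mm) (height (world z) of roller above 0.07 m).
It fails at once if the roller runs away (faster than 0.6 m/s) (linear speed of roller above 0.6 m/s).
It fails at once if another thing on the bench is pushed more than 30 mm away (distance of any of jar, brush, scraper, jug, hammer, glue, tin from where it was at the start of the episode above 0.03 m).
It fails at once if one of the standing bystanders is knocked over (angle between any of jar, jug, glue, tin's own z axis and vertical above 0.5 rad).
It also fails if it takes over 72 s, if anything falls off the work surface, if the arm or the gripper's body presses on something with over 40 N, if the wrist force passes 120 N, or if a joint passes its speed limit or range.

### The arm

A 6-joint arm with a two-finger parallel gripper is mounted at the origin on the work surface. World frame = base frame: x ahead of the robot, y to its left, z up, the work surface at z = 0. Lengths are in m, angles in rad, forces in N, time in s.
With the tool pointing down it reaches from about 0.225 to 0.875 m from the base axis. Payload 3.4 kg.
Tool frame: the origin (TCP) lies on the centre line of the jaws, within the pads' length; the fingertips stand 22 mm ahead of it and the grasp point (between the pads) lies 3 mm ahead of it; z points along the fingers, y is the line along which they close (so a half turn about z gives the same grasp; the last joint's range is limited). The gripper opens to 85 mm and grips with 20 to 120 N. Pads are 22 mm wide; open, the fingers measure 114 mm over their backs; the gripper's body (76 mm by 85 mm) begins 54 mm behind the grasp point. The pads swing forward as they close: fully open they stand 13 mm farther back than shut.
Start: joints at [-1.37, 0.276, 1.505, -0, 1.361, -0.121], TCP at [0.182, -0.546, 0.253] pointing down, gripper open.
Joint ranges: [-2.89, 2.89], [-0.75, 2.08], [0.22, 2.7], [-1.18, 4.32], [0.11, 2.71], [-2.7, 2.7]. Speed limits (rad/s): [2.57, 2.57, 3.14, 3.14, 3.14, 3.14].

### API

Orientations are given as a unit quaternion [w, x, y, z].
In Python, from rig import manip gives the robot as it stands.
- The arm moves only by the shell command python3 steer.py 'ROWS' [OPENING] [FORCE]. ROWS is rows parted by semicolons, their numbers by spaces, 1 to 5 of them, each of 4 numbers: dx, dy, dz in m, then a turn about the tool's z in rad; each row shifts and turns the commanded pose from where the row before left it, along the tool's axes as they then stand; what a row does not reach is not made up. A row lasts 1/12 s, in which the tool goes at most 0.0417 m and 0.125 rad, less where a joint would pass 70% of its speed; a pose out of reach is approached as far as the arm can. OPENING is the finger opening in m, set as the command begins (- or left out keeps the last). The fingers move at their own pace and stop on an object; FORCE is the grip in N (left out, the last holds). Time passes only in rows, so rows that do not move let the fingers close. It prints the time, the measured TCP pose, the force, the opening and the grip force at its end.
- manip.get_state(): the state, without advancing time (a new reading comes with each control period).
- manip.get_image(name): name is "scene" or "top"; returns a dict with "img" (384x512x3 uint8, red, green, blue), "camera_matrix" (3x3 intrinsics, pixels), "T" (4x4, takes a point from camera to world coordinates). Camera axes: x right, y down, z forward; pixel columns grow to the right and rows downward; lengths in m; the calibration is good to about 2 mm. A picture is of the moment at which its call begins. There is no depth.
- manip.sign_off(): hands the job in; it is judged then, once.
The state is a dict: "clock": time; "qpos": joint angles; "qd": joint speeds; "effort": joint torques, N m; "position": TCP position; "ee_rot": TCP orientation; "contact_force": force on the tool from outside, world axes, zero at the start; "moment": the same for the moment, N m; "width": finger opening in m; "gripper_force": force on a finger pad.
Only numpy, scipy, OpenCV 4.12 (cv2) and the standard library are available. Lean on these libraries where they do the work, as an engineer would, in place of code of your own. Each camera call takes 0.05 s, during which the arm holds its last target. There are 200 camera calls.

## Working session

There is one attempt and no reset: what is moved stays moved. The work goes in short steps, Python scripts to look and compute and a shell command to move; the robot and the scene stay as the last step left them, time stands still between calls to the robot, and variables do not carry over. Pictures are saved under pics/ and viewed, at most 10 in all, crops included, and the job is handed in when it is done.

```bash
ls; mkdir -p pics
cat > h.py <<'E'
import numpy as np, cv2
from rig import manip
from scipy.spatial.transform import Rotation as R
def shot(n,f,crop=None,scale=1):
    d=manip.get_image(n); im=d["img"][:,:,::-1].copy()
    np.savez(f"{n}.npz",K=d["camera_matrix"],T=d["T"],img=im)
    if crop: x0,y0,x1,y1=crop; im=im[y0:y1,x0:x1]
    cv2.imwrite(f"pics/{f}.png",cv2.resize(im,None,fx=scale,fy=scale,interpolation=cv2.INTER_CUBIC))
def px(n,u,v,z=0.):
    d=np.load(f"{n}.npz");K,T=d["K"],d["T"]
    r=T[:3,:3]@np.linalg.solve(K,[u,v,1.]);o=T[:3,3]
    return (o+r*(z-o[2])/r[2]).round(4)
def proj(n,p):
    d=np.load(f"{n}.npz");T=np.linalg.inv(d["T"]);q=d["K"]@(T[:3,:3]@np.array(p)+T[:3,3]);return (q[:2]/q[2]).round(1)
E
python3 - <<'E'
from h import *
shot("top","t1",None,1.5);shot("scene","s1",None,1.5)
for n in("top","scene"):
    d=np.load(n+".npz");print(d["K"],d["T"].round(3))
s=manip.get_state();print(s)
E
```

```text
pics
rig.py
steer.py
[[415.19997846   0.         248.14338826]
 [  0.         415.19997846 194.85835308]
 [  0.           0.           1.        ]] [[ 2.500e-02 -9.800e-01  1.950e-01  3.170e-01]
 [-1.000e+00 -2.400e-02  6.000e-03  1.000e-03]
 [-1.000e-03 -1.950e-01 -9.810e-01  1.507e+00]
 [ 0.000e+00  0.000e+00  0.000e+00  1.000e+00]]
[[394.77417987   0.         258.88322646]
 [  0.         394.77417987 193.42668651]
 [  0.           0.           1.        ]] [[-8.140e-01  4.830e-01 -3.220e-01  9.700e-01]
 [ 5.810e-01  6.760e-01 -4.530e-01  5.070e-01]
 [-1.000e-03 -5.560e-01 -8.310e-01  1.023e+00]
 [ 0.000e+00  0.000e+00  0.000e+00  1.000e+00]]
{'clock': 0.1, 'qpos': array([-1.37000529e+00,  2.76503863e-01,  1.50597719e+00, -2.11324207e-05,
        1.36073744e+00, -1.20995959e-01]), 'qd': array([-0.00133586, -0.00199773, -0.00381528,  0.00071474,  0.00074053,
        0.00032698]), 'effort': array([ 1.83150805e-03, -4.17699587e+01, -2.46405655e+01, -2.74306076e-04,
        5.79411324e-03,  2.15067985e-06]), 'position': array([ 0.18175341, -0.5450583 ,  0.2525538 ]), 'ee_rot': array([-8.11863589e-04,  9.87083859e-01,  1.60202357e-01, -4.27489407e-05]), 'contact_force': array([-0.81933635, -0.05718196,  0.9657367 ]), 'moment': array([ 0.01037195, -0.02121628,  0.00673614]), 'gripper_force': 0.0, 'width': 0.0858866559512831}
```

View pics/t1.png

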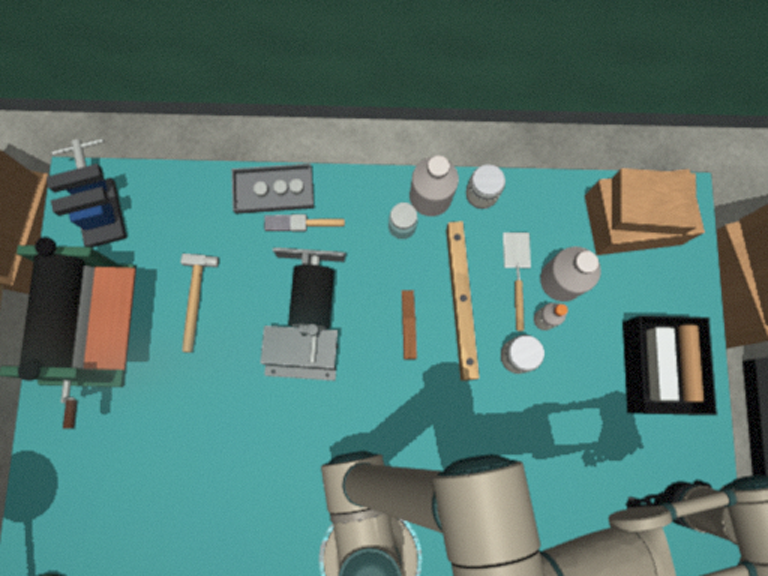

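View pics/s1.png

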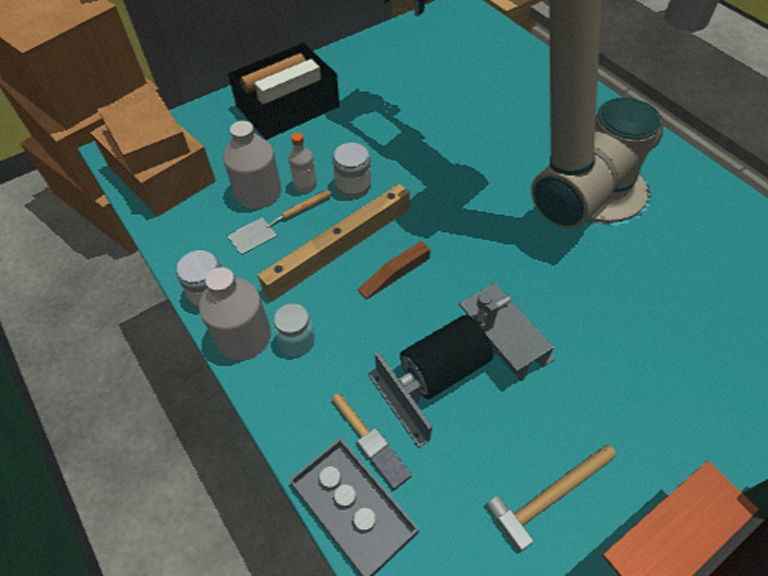

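The top view shows the stand at about (300,320)/1.5 px with its bracket nearest the robot. The wedge is at (408,325), with the stop at (462,300) to its right. The bystanders stand around the stop, and the hammer is at left. I'll enlarge both views for measuring.

Run:
```python
from h import *
a=np.load("top.npz")["img"][140:260,165:330];cv2.imwrite("pics/t2.png",cv2.resize(a,None,fx=4.8,fy=4.8,interpolation=cv2.INTER_CUBIC))
b=np.load("scene.npz")["img"][115:265,220:380];cv2.imwrite("pics/s2.png",cv2.resize(b,None,fx=4,fy=4,interpolation=cv2.INTER_CUBIC))
```

```text
(no output)
```

View pics/t2.png

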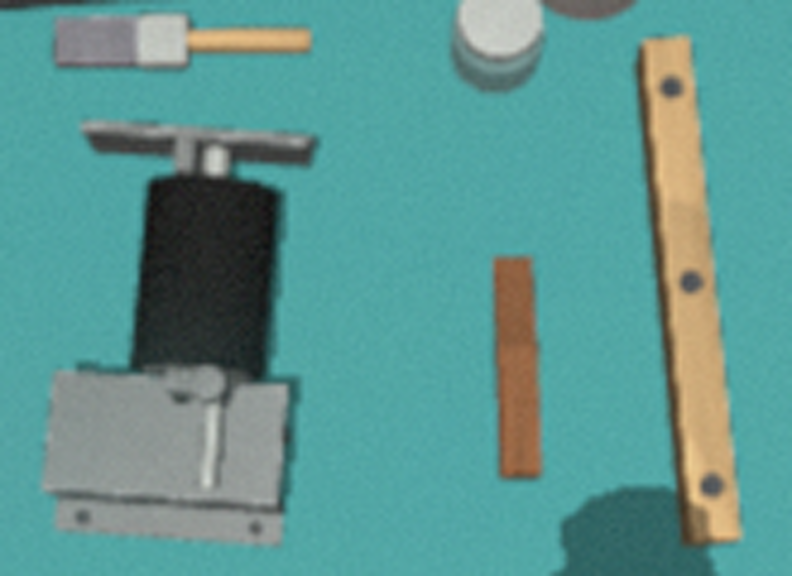

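View pics/s2.png

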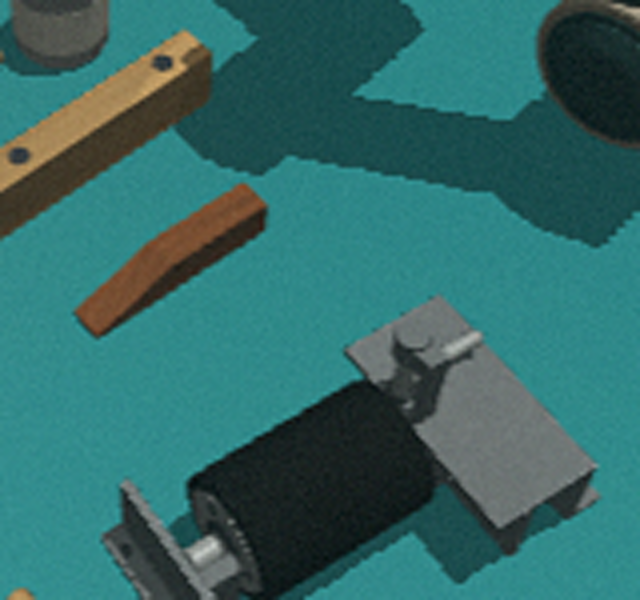

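The crops (t2 at 4.8x) show the bracket top corners at about (60,372), (297,382), (43,490) and (280,505). The wedge's thin end is at (513,258) and its thick end at (520,476), and the stop's bolts are at (671,87), (690,282) and (712,485). The thin end points away from the robot.

Run:
```python
from h import *
def fit(L,W):
    L=np.array(L);W=np.array(W);lc,wc=L.mean(0),W.mean(0)
    H=(L-lc).T@(W-wc);th=np.arctan2(H[0,1]-H[1,0],H[0,0]+H[1,1])
    c,s=np.cos(th),np.sin(th);M=np.array([[c,-s],[s,c]]);t=wc-M@lc
    print("origin",t.round(4),"yaw",th.round(4),"res mm",((M@L.T).T+t-W).round(4).tolist());return t,th
T=lambda x,y,z:px("top",165+x/4.8,140+y/4.8,z)[:2]
S=lambda x,y,z:px("scene",220+x/4,115+y/4,z)[:2]
print("stand");
fit([(-.078,.1),(-.078,-.07),(-.165,.1),(-.165,-.07)],[T(60,372,.076),T(297,382,.076),T(43,490,.076),T(280,505,.076)])
fit([(-.165,-.07),(-.165,.1),(-.078,-.07)],[S(440,296,.076),S(597,467,.076),S(346,349,.076)])
fit([(-.165,.1),(-.165,-.07),(-.165,.1),(-.165,-.07),(-.078,.1),(-.078,-.07)],[T(43,490,.076),T(280,505,.076),S(597,467,.076),S(440,296,.076),T(60,372,.076),S(346,349,.076)])
print("wedge")
fit([(.085,.015),(.085,-.015),(-.085,.015),(-.085,-.015)],[T(495,259,.005),T(532,258,.005),T(500,476,.034),T(541,476,.034)])
fit([(.085,.015),(.085,-.015),(-.085,.015),(-.085,-.015)],[S(98,337,0.002),S(75,313,.005),S(266,207,.034),S(241,184,.034)])
print("stop bolts",T(671,87,.06),T(690,282,.06),T(712,485,.06), "left bottom",T(638,45,0),T(684,540,0),"right top",T(689,37,.06),T(741,540,.06))
print("hammer ends",px("top",185/1.5,350/1.5,.01),px("top",200/1.5,255/1.5,.02),"jar by stop",px("top",403/1.5,222/1.5,0.05))
```

```text
stand
origin [0.5912 0.1521] yaw -0.0416 res mm [[0.0019, 0.0012], [-0.0021, 0.0033], [0.0004, -0.0023], [-0.0002, -0.0022]]
origin [0.592  0.1602] yaw -0.0438 res mm [[-0.0011, -0.0008], [-0.0001, 0.0011], [0.0012, -0.0003]]
origin [0.5912 0.1568] yaw -0.0419 res mm [[0.0005, 0.0024], [-0.0002, 0.0026], [-0.001, -0.0027], [-0.0018, -0.0045], [0.002, 0.006], [0.0006, -0.0039]]
wedge
origin [ 0.5371 -0.0798] yaw 0.0349 res mm [[0.0004, 0.0008], [-0.0, -0.0008], [-0.0003, -0.0001], [-0.0001, 0.0001]]
origin [ 0.5406 -0.075 ] yaw 0.0469 res mm [[0.0025, 0.0016], [0.0009, -0.0012], [-0.0013, -0.0002], [-0.002, -0.0002]]
stop bolts [ 0.7454 -0.1908] [ 0.5962 -0.2046] [ 0.447 -0.22 ] left bottom [ 0.7968 -0.1728] [ 0.4107 -0.2079] right top [ 0.785  -0.2045] [ 0.408  -0.2406]
hammer ends [0.4622 0.4578 0.01  ] [0.6961 0.4374 0.02  ] jar by stop [ 0.7836 -0.0601  0.05  ]
```

Both views agree within about 5 mm, so I use the averages: wedge (.539,-.0775) yaw .041, stand (.5915,.1565) yaw -.042, stop face (.594,-.189) yaw .098. I'll insert the wedge from the stand's +y side with its thin end towards -y, so no regrip is needed before chocking.

```bash
cat >> h.py <<'E'
ST=((.5915,.1565),-.042); SP=((.594,-.189),.098)
def at(F,x,y,z=0.):
    c,s=np.cos(F[1]),np.sin(F[1]);return np.array([F[0][0]+c*x-s*y,F[0][1]+s*x+c*y,z])
def go(p,ty=None):
    s=manip.get_state();q=s["ee_rot"];r=R.from_quat([q[1],q[2],q[3],q[0]]).as_matrix()
    a=np.arctan2(r[1,1],r[0,1])
    print("tool delta",(r.T@(np.array(p)-s["position"])).round(4),"toolY",a.round(3),"pos",s["position"].round(4),"q6",s["qpos"][5].round(2),"t",s["clock"])
    if ty is not None: print("turn",(-(ty-a)).round(3))
E
python3 - <<'E'
from h import *
go([.467,-.0805,.15],1.612)
E
```

```text
tool delta [ 0.4175 -0.3503  0.1032] toolY -1.249 pos [ 0.1818 -0.5451  0.2526] q6 -0.12 t 0.1
turn -2.861
```

```bash
r=".0298 -.025 .006 0"
python3 steer.py '.0298 -.025 .006 0;.0298 -.025 .006 0;.0298 -.025 .006 0;.0298 -.025 .006 0;.0298 -.025 .006 0' .06
python3 steer.py '.0298 -.025 .006 0;.0298 -.025 .006 0;.0298 -.025 .006 0;.0298 -.025 .006 0;.0298 -.025 .006 0'
python3 steer.py '.0298 -.025 .006 0;.0298 -.025 .006 0;.0298 -.025 .006 0;.0298 -.025 .006 0;0 0 0 -.12'
python3 steer.py '0 0 0 -.12;0 0 0 -.12;0 0 0 -.12;0 0 0 -.12;0 0 0 -.12'
python3 steer.py '0 0 0 -.12;0 0 0 -.12;0 0 0 -.12;0 0 0 -.12;0 0 0 -.12'
python3 steer.py '0 0 0 -.12;0 0 0 -.12;0 0 0 -.12;0 0 0 -.12;0 0 0 -.12'
python3 steer.py '0 0 0 -.12;0 0 0 -.12;0 0 0 -.12;0 0 0 -.12;0 0 0 -.12'
python3 steer.py '0 0 0 -.12;0 0 0 -.12;0 0 0 -.101;0 0 0 0'
python3 - <<'E'
from h import *
go([.467,-.0805,.029],1.612)
E
```

```text
clock: 0.52
position: [0.284, -0.378, 0.2226]
ee_rot: [-0.0, 0.987, 0.16, -0.0]
contact_force: [1.7, -0.2, 0.1]
width: 0.0604
gripper_force: 0.0
clock: 0.93
position: [0.3858, -0.2122, 0.1929]
ee_rot: [-0.0, 0.987, 0.16, -0.0]
contact_force: [1.0, 0.5, -0.0]
width: 0.0603
gripper_force: 0.0
clock: 1.35
position: [0.4691, -0.0757, 0.1681]
ee_rot: [-0.002, 0.975, 0.222, 0.001]
contact_force: [0.4, 0.0, 0.2]
width: 0.0604
gripper_force: 0.0
clock: 1.77
position: [0.4666, -0.0813, 0.1689]
ee_rot: [-0.0, 0.866, 0.5, -0.0]
contact_force: [0.0, -0.1, 0.5]
width: 0.06
gripper_force: 0.0
clock: 2.18
position: [0.4666, -0.0814, 0.1689]
ee_rot: [-0.0, 0.679, 0.734, -0.0]
contact_force: [0.6, 0.9, 0.7]
width: 0.0596
gripper_force: 0.0
clock: 2.6
position: [0.4666, -0.0814, 0.1689]
ee_rot: [-0.0, 0.432, 0.902, -0.0]
contact_force: [0.3, 0.3, 0.0]
width: 0.0601
gripper_force: 0.0
clock: 3.02
position: [0.4666, -0.0814, 0.1689]
ee_rot: [-0.0, 0.146, 0.989, 0.0]
contact_force: [0.8, 0.9, 0.5]
width: 0.0598
gripper_force: 0.0
clock: 3.35
position: [0.4666, -0.0814, 0.169]
ee_rot: [-0.0, -0.021, 1.0, 0.0]
contact_force: [0.0, 0.2, 0.1]
width: 0.0599
gripper_force: 0.0
tool delta [-0.0005  0.0009  0.14  ] toolY 1.614 pos [ 0.4666 -0.0814  0.169 ] q6 -1.93 t 3.35
turn 0.002
```

```bash
python3 steer.py '0 0 .04 0;0 0 .04 0;0 0 .035 0;0 0 .02 0;0 0 .005 0'
python3 steer.py '0 0 0 0;0 0 0 0;0 0 0 0;0 0 0 0;0 0 0 0' .02 60
python3 - <<'E'
from h import *
go([.467,-.0805,.029],1.612)
shot("top","t3",(230,170,340,270),3);shot("scene","s3",(200,100,360,220),4)
a=cv2.imread("pics/t3.png");b=cv2.imread("pics/s3.png")
c=np.zeros((480,800,3),np.uint8);a=cv2.resize(a,(160,145)) if 0 else a
cv2.imwrite("pics/g3.png",b)
E
```

```text
clock: 3.77
position: [0.464, -0.0807, 0.0259]
ee_rot: [-0.004, -0.019, 1.0, 0.001]
contact_force: [-0.7, 0.9, 1.2]
width: 0.0602
gripper_force: 0.0
clock: 4.18
position: [0.468, -0.0819, 0.0307]
ee_rot: [0.002, -0.02, 1.0, -0.001]
contact_force: [-0.4, -1.1, 3.1]
width: 0.0287
gripper_force: 59.7
tool delta [0.001  0.0014 0.0017] toolY 1.612 pos [ 0.468  -0.0819  0.0307] q6 -1.93 t 4.1833
turn -0.0
```

View pics/g3.png

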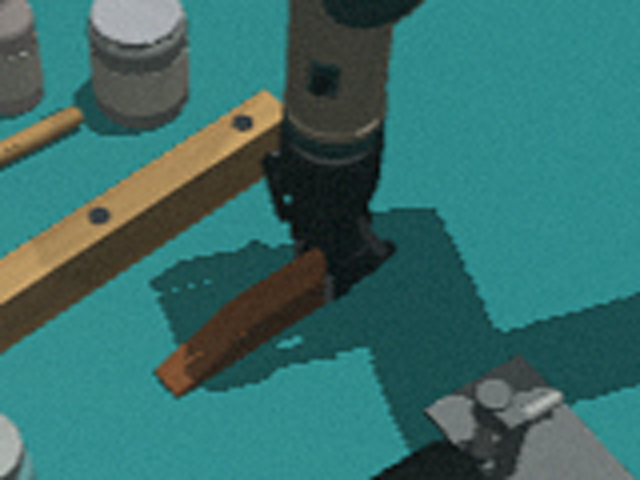

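The wedge is gripped at its thick end with the thin end free, its edge at about (167,386) in the crop. Next I lift it and carry it to the +y side of the bracket.

```bash
python3 steer.py '0 0 -.03 0;0 0 -.04 0;0 0 -.04 0;0 0 -.04 0;0 0 -.02 0'
python3 - <<'E'
from h import *
print(at(ST,-.128,.163,.2)); go(at(ST,-.128,.163,.2),-.042)
E
```

```text
clock: 4.7
position: [0.4686, -0.082, 0.2044]
ee_rot: [0.004, -0.021, 1.0, -0.001]
contact_force: [0.8, 0.1, -1.8]
width: 0.0291
gripper_force: 60.0
[0.47045687 0.32473067 0.2       ]
tool delta [-0.0185  0.4064  0.0033] toolY 1.612 pos [ 0.4686 -0.082   0.2044] q6 -1.93 t 4.7
turn 1.654
```

```bash
python3 steer.py '-.0017 .036 0 0;-.0017 .037 0 0;-.0017 .037 0 0;-.0017 .037 0 0;-.0017 .037 0 0'
python3 steer.py '-.0017 .037 0 0;-.0017 .037 0 0;-.0017 .037 0 0;-.0017 .037 0 0;-.0017 .037 0 0'
python3 steer.py '-.0017 .037 0 0;0 0 0 .118;0 0 0 .118;0 0 0 .118;0 0 0 .118'
python3 steer.py '0 0 0 .118;0 0 0 .118;0 0 0 .118;0 0 0 .118;0 0 0 .118'
python3 steer.py '0 0 0 .118;0 0 0 .118;0 0 0 .118;0 0 0 .118;0 0 0 .118'
python3 steer.py '0 0 0.03 0;0 0 .03 0;0 0 0 0'
python3 - <<'E'
from h import *
go(at(ST,-.128,.163,.109),-.042)
shot("scene","s4",(280,150,400,240),6)
shot("top","t4")
E
```

```text
clock: 5.12
position: [0.4671, 0.1042, 0.1996]
ee_rot: [0.0, -0.02, 1.0, -0.0]
contact_force: [1.2, -0.0, -2.1]
width: 0.0289
gripper_force: 60.0
clock: 5.53
position: [0.4679, 0.2896, 0.1994]
ee_rot: [-0.0, -0.021, 1.0, -0.0]
contact_force: [1.2, 0.5, -2.1]
width: 0.0291
gripper_force: 60.0
clock: 5.95
position: [0.4682, 0.3252, 0.1991]
ee_rot: [-0.0, 0.216, 0.976, -0.0]
contact_force: [-0.5, -0.3, -1.1]
width: 0.0285
gripper_force: 60.3
clock: 6.37
position: [0.4685, 0.3248, 0.1992]
ee_rot: [-0.0, 0.491, 0.871, -0.0]
contact_force: [0.2, 0.3, -0.8]
width: 0.0288
gripper_force: 60.3
clock: 6.78
position: [0.4685, 0.3248, 0.1993]
ee_rot: [-0.0, 0.723, 0.691, -0.0]
contact_force: [-0.9, -0.1, -1.1]
width: 0.0288
gripper_force: 60.3
clock: 7.03
position: [0.4651, 0.3229, 0.1344]
ee_rot: [-0.002, 0.721, 0.693, -0.005]
contact_force: [-2.0, -1.0, -1.5]
width: 0.029
gripper_force: 60.1
tool delta [0.0022 0.0056 0.0253] toolY -0.04 pos [0.4651 0.3229 0.1344] q6 0.52 t 7.0333
turn 0.002
```

View pics/s4.png

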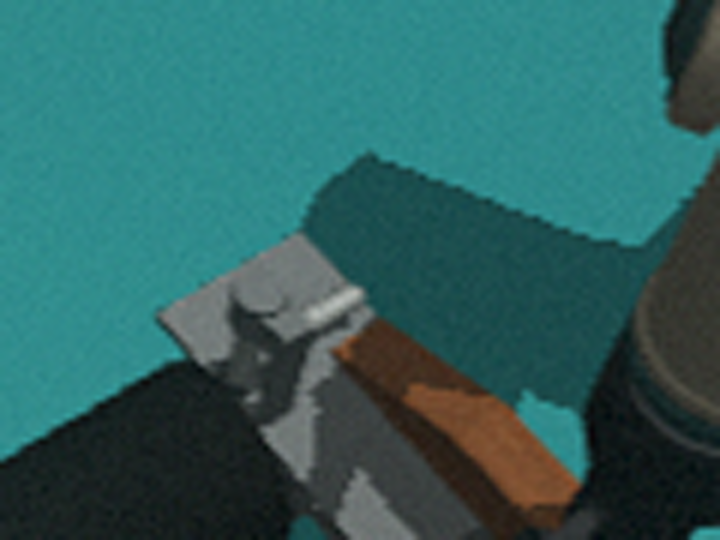

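The picture shows the wedge's thin end just short of the handle, top corners at (335,350) and (378,318). The handle's bar runs to its end at about (361,293). I'll work out the relative offsets within this one camera.

Run:
```python
from h import *
S=lambda x,y,z:px("scene",280+x/6,150+y/6,z)
zt=.1344-.0307+.005
c,s=np.cos(-.042),np.sin(-.042)
def loc(p): d=p[:2]-np.array([.592,.1602]); return (c*d[0]+s*d[1]).round(4),(-s*d[0]+c*d[1]).round(4)
print("tip corners",loc(S(335,350,zt)),loc(S(378,318,zt)))
print("handle end",loc(S(361,293,.09)),"bracket corner (-165,-70)",loc(S(300,233,.076)),"(-78,-70)",loc(S(158,316,.076)))
go(at(ST,-.128,.163,.1077),-.042)
```

```text
tip corners (np.float64(-0.119), np.float64(0.0046)) (np.float64(-0.1464), np.float64(0.002))
handle end (np.float64(-0.1591), np.float64(-0.0205)) bracket corner (-165,-70) (np.float64(-0.1644), np.float64(-0.0693)) (-78,-70) (np.float64(-0.0781), np.float64(-0.0686))
tool delta [0.0004 0.0024 0.0311] toolY -0.04 pos [0.4681 0.3245 0.1388] q6 0.52 t 7.1333
turn 0.002
```

```bash
python3 steer.py '0 .0045 .012 0;0 0 .012 0;0 0 .005 0;0 0 0 0;0 0 0 0'
python3 - <<'E'
from h import *
go(at(ST,-.125,.163,.1072),-.042)
E
```

```text
clock: 7.55
position: [0.4739, 0.3249, 0.1108]
ee_rot: [0.0, 0.721, 0.693, 0.0]
contact_force: [0.2, 0.0, -1.4]
width: 0.0295
gripper_force: 60.3
tool delta [-0.0003 -0.0004  0.0036] toolY -0.04 pos [0.4739 0.3249 0.1108] q6 0.52 t 7.55
turn 0.002
```

```bash
python3 steer.py '0 0 .0033 0;0 0 0 0;-.01 0 0 0;-.01 0 0 0;-.01 0 0 0'
python3 steer.py '-.01 0 0 0;-.01 0 0 0;-.01 0 0 0;-.01 0 0 0;0 0 0 0'
python3 - <<'E'
from h import *
go(at(ST,-.125,.046,.1067),-.042)
shot("scene","s5",(280,150,400,240),6)
E
```

```text
clock: 7.97
position: [0.472, 0.2936, 0.1071]
ee_rot: [0.0, 0.721, 0.693, -0.0]
contact_force: [0.1, -0.2, -0.4]
width: 0.0291
gripper_force: 60.4
clock: 8.38
position: [0.4713, 0.2541, 0.1076]
ee_rot: [-0.0, 0.722, 0.692, 0.002]
contact_force: [0.6, 2.9, -3.3]
width: 0.0289
gripper_force: 60.2
tool delta [-0.0465 -0.0008  0.0008] toolY -0.042 pos [0.4713 0.2541 0.1076] q6 0.4 t 8.3833
turn 0.0
```

View pics/s5.png

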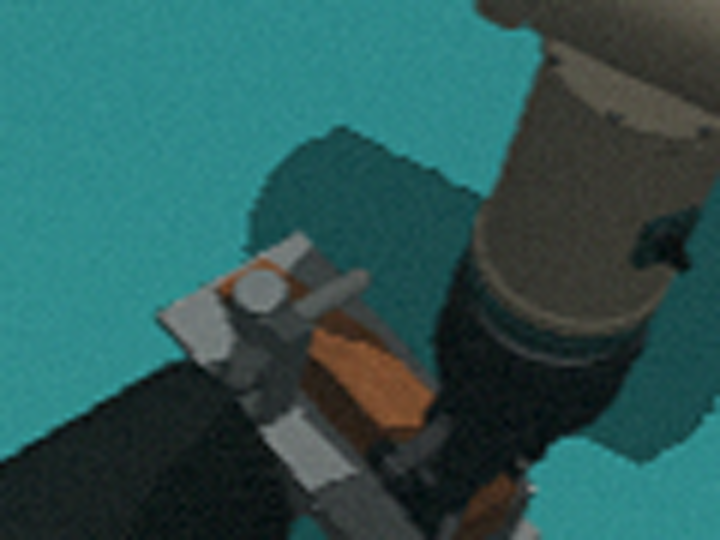

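The wedge is now under the handle, and the bar (310,300)-(365,278) has visibly risen. I'll keep pushing.

```bash
python3 steer.py '-.01 0 0 0;-.01 0 0 0;-.01 0 0 0;-.01 0 0 0;-.008 0 0 0'
python3 steer.py '0 0 0 0;0 0 0 0'
python3 - <<'E'
from h import *
go(at(ST,-.125,.046,.1067),-.042)
E
python3 steer.py '0 0 0 0;0 0 0 0;0 0 0 0;0 0 0 0' .06
python3 - <<'E'
from h import *
go(at(ST,-.125,.046,.1067),-.042)
print(manip.get_state()["contact_force"])
E
```

```text
clock: 8.85
position: [0.4684, 0.2066, 0.1069]
ee_rot: [-0.0, 0.721, 0.693, 0.0]
contact_force: [0.6, 6.4, -2.0]
width: 0.0285
gripper_force: 60.7
clock: 9.02
position: [0.4682, 0.2052, 0.1067]
ee_rot: [0.001, 0.721, 0.693, -0.001]
contact_force: [-0.0, -2.9, -1.9]
width: 0.0291
gripper_force: 60.8
tool delta [ 0.0025  0.0002 -0.    ] toolY -0.04 pos [0.4682 0.2052 0.1067] q6 0.32 t 9.0167
turn 0.002
clock: 9.35
position: [0.4688, 0.207, 0.1071]
ee_rot: [0.0, 0.721, 0.693, 0.0]
contact_force: [0.8, 0.5, 0.1]
width: 0.06
gripper_force: 0.0
tool delta [ 0.0007 -0.0003  0.0004] toolY -0.04 pos [0.4688 0.207  0.1071] q6 0.32 t 9.35
turn 0.002
[0.79528091 0.49953066 0.09619593]
```

```bash
python3 steer.py '0 0 -.02 0;0 0 -.04 0;0 0 -.04 0;0 0 0 0'
python3 - <<'E'
from h import *
shot("scene","s6",(240,150,400,260),5)
go(at(ST,0,.082,.2),-.042)
E
```

```text
clock: 9.68
position: [0.4732, 0.2083, 0.2145]
ee_rot: [0.004, 0.721, 0.693, 0.007]
contact_force: [1.4, 0.9, 0.6]
width: 0.0599
gripper_force: 0.0
tool delta [0.0354 0.1219 0.0128] toolY -0.04 pos [0.4716 0.2078 0.2115] q6 0.32 t 9.7333
turn 0.002
```

View pics/s6.png

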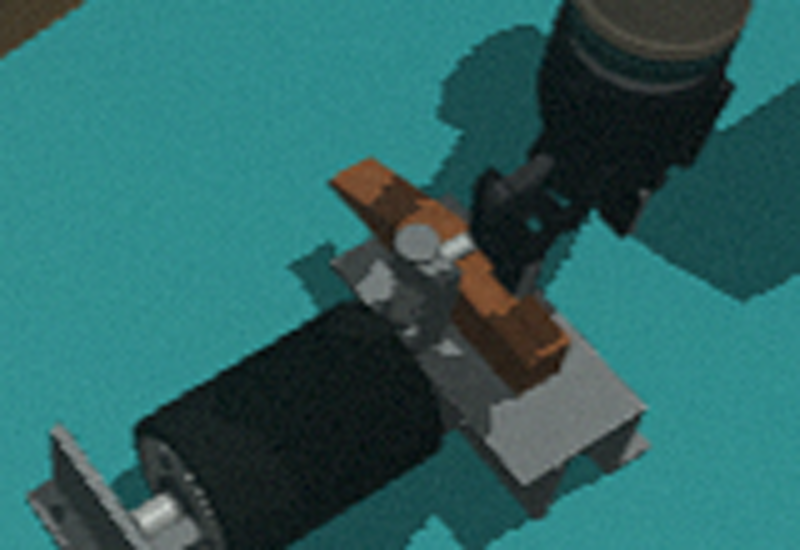

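The wedge stays under the handle by itself, with the handle end at (457,243) lying over the flat part, so the bolt is propped. The fingers go behind the roller next.

```bash
python3 steer.py '.009 .031 0 0;.009 .031 0 0;.009 .031 0 0;.0085 .029 0 0;0 0 .035 0' .085
python3 steer.py '0 0 .035 0;0 0 .035 0;0 0 .03 0;0 0 .015 0;0 0 0 0'
python3 - <<'E'
from h import *
print(manip.get_state()["contact_force"])
go(at(ST,0,.082,.057),-.042)
E
```

```text
clock: 10.15
position: [0.6027, 0.24, 0.177]
ee_rot: [0.005, 0.721, 0.693, 0.009]
contact_force: [2.4, 0.9, -0.4]
width: 0.085
gripper_force: 0.0
clock: 10.57
position: [0.5879, 0.2363, 0.0512]
ee_rot: [-0.003, 0.721, 0.693, -0.005]
contact_force: [-0.3, -0.2, 0.9]
width: 0.0849
gripper_force: 0.0
[-0.2909937  -0.1680469   0.93037985]
tool delta [ 0.0024  0.0068 -0.0059] toolY -0.04 pos [0.5879 0.2363 0.0512] q6 0.31 t 10.5667
turn 0.002
```

```bash
python3 steer.py '-.003 .003 -.002 0;-.006 0 0 0;-.007 0 0 0;-.007 0 0 0;-.007 0 0 0'
python3 steer.py '-.007 0 0 0;-.007 0 0 0;-.007 0 0 0;-.007 0 0 0;-.007 0 0 0'
python3 steer.py '-.007 0 0 0;-.007 0 0 0;-.007 0 0 0;-.007 0 0 0;-.007 0 0 0'
python3 - <<'E'
from h import *
shot("top","t7",(170,130,330,250),5)
go(at(SP,-.01,.113,.057),.098)
E
```

```text
clock: 10.98
position: [0.5951, 0.2075, 0.0611]
ee_rot: [0.001, 0.721, 0.693, 0.002]
contact_force: [-0.2, 0.6, 0.9]
width: 0.0851
gripper_force: 0.6
clock: 11.4
position: [0.5922, 0.1713, 0.0588]
ee_rot: [-0.0, 0.721, 0.693, -0.0]
contact_force: [-0.4, -0.2, 0.1]
width: 0.0847
gripper_force: 0.0
clock: 11.82
position: [0.591, 0.1366, 0.059]
ee_rot: [0.0, 0.721, 0.693, -0.0]
contact_force: [-0.9, 0.5, 0.1]
width: 0.0849
gripper_force: 0.1
tool delta [-0.2134 -0.0093  0.0022] toolY -0.04 pos [0.5909 0.1353 0.0589] q6 0.15 t 11.8667
turn -0.138
```

View pics/t7.png

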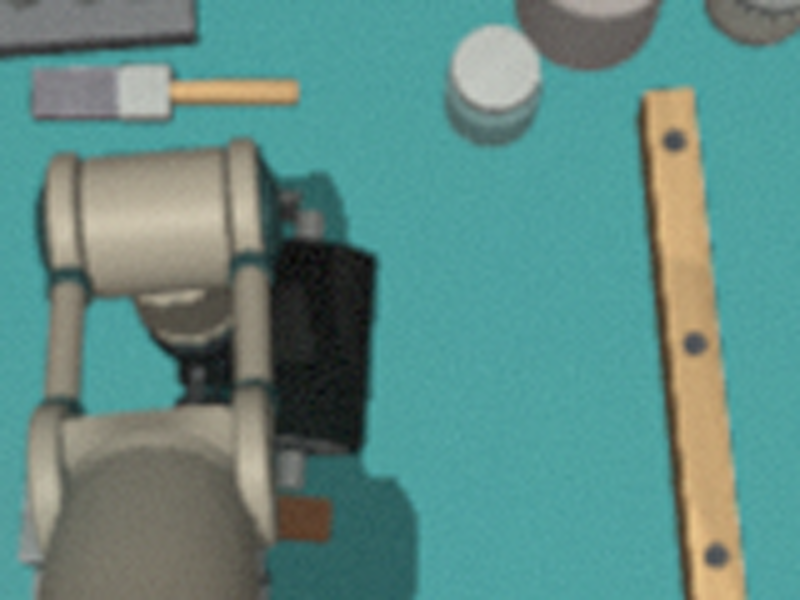

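The view shows the roller clear of the stand, its leading edge at about (368,350) and still roughly parallel to the stand. The wedge is still in place at (305,518), and the jar at (495,95) is well clear. I'll go on pushing and turn gently towards square with the stop.

```bash
python3 steer.py '-.007 0 0 0;-.008 0 0 0;-.008 0 0 0;-.008 0 0 0;-.008 0 0 0'
python3 steer.py '-.008 0 0 -.014;-.008 0 0 -.014;-.008 0 0 -.014;-.008 0 0 -.014;-.008 0 0 -.014'
python3 steer.py '-.008 0 0 -.014;-.008 0 0 -.014;-.008 0 0 -.014;-.008 0 0 -.014;-.008 0 0 -.012'
python3 steer.py '-.008 0 0 0;-.008 0 0 0;-.007 0 0 0;-.007 0 0 0;-.007 0 0 0'
python3 - <<'E'
from h import *
shot("top","t8",(170,130,330,250),5)
go(at(SP,-.01,.113,.057),.098)
E
```

```text
clock: 12.28
position: [0.5895, 0.0976, 0.0591]
ee_rot: [0.0, 0.721, 0.693, 0.0]
contact_force: [-0.7, -0.6, 0.2]
width: 0.085
gripper_force: 0.0
clock: 12.7
position: [0.5888, 0.0573, 0.0589]
ee_rot: [0.0, 0.696, 0.718, -0.0]
contact_force: [-0.1, 1.0, 0.5]
width: 0.085
gripper_force: 0.1
clock: 13.12
position: [0.591, 0.0174, 0.0589]
ee_rot: [0.0, 0.671, 0.741, -0.0]
contact_force: [0.8, 0.8, 0.3]
width: 0.085
gripper_force: 0.1
clock: 13.53
position: [0.5949, -0.0191, 0.059]
ee_rot: [0.0, 0.672, 0.741, -0.0]
contact_force: [0.6, -0.8, 0.6]
width: 0.085
gripper_force: 0.0
tool delta [-0.0548 -0.0278  0.0021] toolY 0.097 pos [ 0.5953 -0.0203  0.059 ] q6 -0.25 t 13.5833
turn -0.001
```

View pics/t8.png

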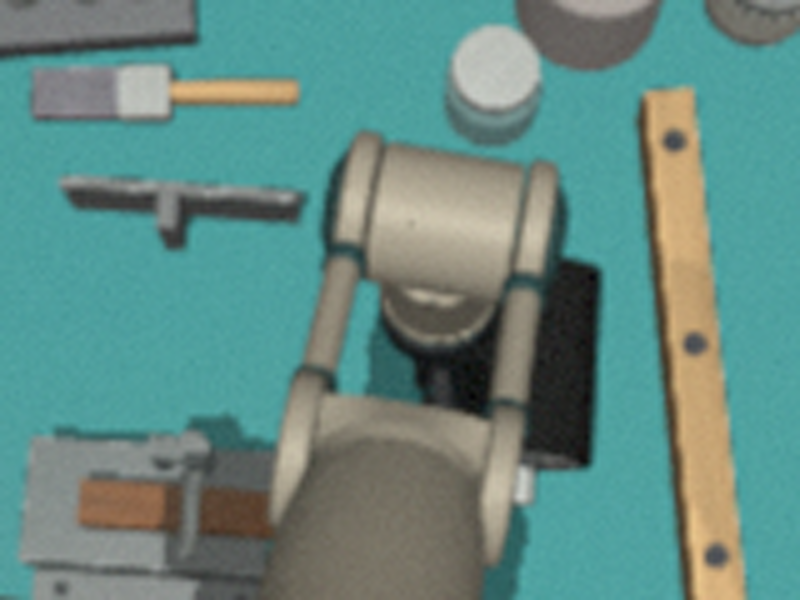

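The roller's leading edge runs (598,270) to (590,462), about 30-40 mm from the stop. It is still at the stand's yaw, about 0.13 rad off square, so I push on slowly with more weight on the -x end and let the stop square it.

```bash
python3 steer.py '-.005 -.004 0 0;-.005 -.004 0 0;-.005 -.004 0 0;-.005 -.004 0 0;-.005 0 0 0'
python3 steer.py '-.005 0 0 0;-.005 0 0 0;-.005 0 0 0;-.004 0 0 0;-.004 0 0 0'
python3 steer.py '-.003 0 0 0;-.003 0 0 0;-.002 0 0 0;0 0 0 0'
python3 - <<'E'
from h import *
shot("top","t9",(230,150,330,250),6)
go(at(SP,-.01,.111,.057),.098)
E
```

```text
clock: 14.0
position: [0.58, -0.0451, 0.0589]
ee_rot: [-0.001, 0.672, 0.741, -0.0]
contact_force: [-0.2, 0.8, 0.1]
width: 0.0848
gripper_force: 0.0
clock: 14.42
position: [0.5826, -0.0662, 0.0591]
ee_rot: [-0.002, 0.673, 0.74, 0.001]
contact_force: [-3.4, 6.8, 5.1]
width: 0.0853
gripper_force: 3.4
clock: 14.75
position: [0.5824, -0.0739, 0.0589]
ee_rot: [-0.003, 0.672, 0.74, -0.0]
contact_force: [-4.3, 5.4, 5.6]
width: 0.0851
gripper_force: 3.0
tool delta [-0.0048 -0.0098  0.0019] toolY 0.096 pos [ 0.5825 -0.0738  0.0588] q6 -0.34 t 14.8
turn -0.002
```

View pics/t9.png

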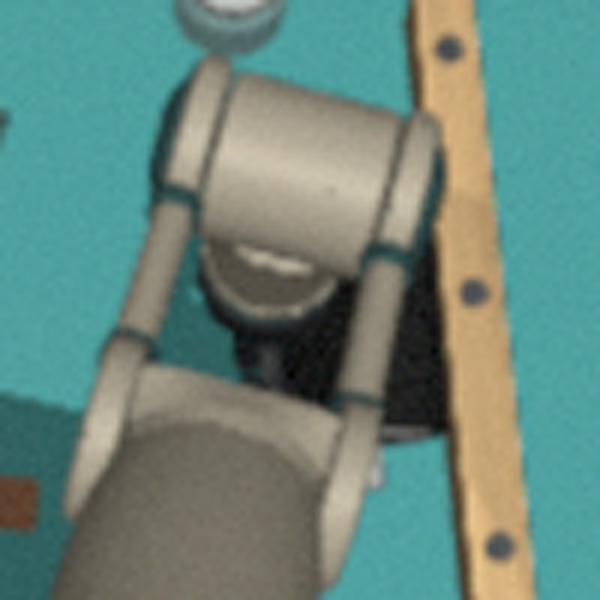

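The roller's leading edge now lies along the batten from about (440,250) to (448,430), and the force has risen. I'll press a little more to square it, then back off and look.

```bash
python3 steer.py '-.002 0 0 0;-.002 0 0 0;-.001 0 0 0;0 0 0 0;0 0 0 0'
python3 steer.py '-.002 0 0 0;0 0 0 0;0 0 0 0'
```

```text
clock: 15.22
position: [0.5821, -0.0764, 0.0589]
ee_rot: [-0.005, 0.673, 0.74, 0.001]
contact_force: [-3.4, 12.5, 7.2]
width: 0.0851
gripper_force: 6.4
clock: 15.47
position: [0.582, -0.0766, 0.0589]
ee_rot: [-0.006, 0.673, 0.74, 0.002]
contact_force: [-3.3, 16.9, 7.7]
width: 0.0851
gripper_force: 8.9
```

```bash
python3 steer.py '.003 0 0 0;.003 0 0 0;.006 0 0 0;.02 0 0 0;.03 0 0 0'
python3 steer.py '.01 0 -.03 0;0 0 -.04 0;0 0 -.04 0;0 0 -.04 0;0 0 0 .12' .06
python3 - <<'E'
from h import *
go(at(ST,-.125,.046,.2),-.042)
shot("scene","s10",(190,90,350,210),5)
shot("top","t10",(230,150,330,250),6)
E
```

```text
clock: 15.88
position: [0.5805, -0.0227, 0.0591]
ee_rot: [0.002, 0.673, 0.74, 0.0]
contact_force: [-0.1, -0.7, 0.1]
width: 0.0849
gripper_force: 0.0
clock: 16.3
position: [0.5834, -0.0118, 0.2179]
ee_rot: [0.007, 0.715, 0.699, 0.005]
contact_force: [0.6, -0.5, 0.9]
width: 0.0599
gripper_force: 0.0
tool delta [ 0.2168 -0.1202  0.0152] toolY -0.023 pos [ 0.5834 -0.0118  0.2179] q6 -0.12 t 16.3
turn 0.019
```

View pics/s10.png

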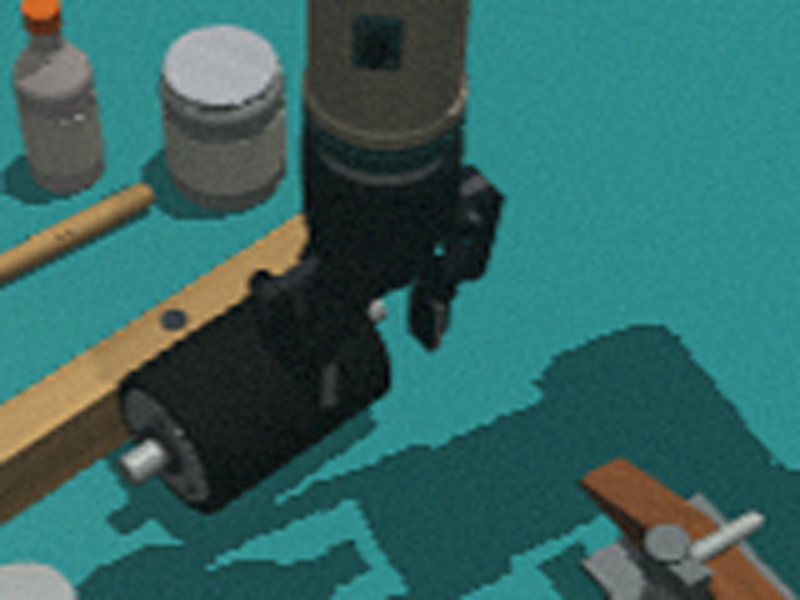

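The roller lies against the batten and looks square, and the wedge still props the bolt. I've viewed 12 pictures against the allowed 10, so I'll stop viewing and measure in code only. Next I return to where I released the wedge.

```bash
python3 steer.py '.036 -.0192 0 0;.036 -.0192 0 0;.036 -.0192 0 0;.036 -.0192 0 0;.036 -.0192 0 0'
python3 steer.py '.036 -.0192 0 0;0 0 0 .017;0 0 0 0'
python3 - <<'E'
from h import *
go([.4688,.207,.1069],-.041)
shot("top","t11")
im=cv2.cvtColor(np.load("top.npz")["img"],cv2.COLOR_BGR2GRAY)
ok=[tuple(proj("top",at(SP,x,y,.0))) for x,y in((-.13,.16),(.13,.16),(.13,-.01),(-.13,-.01))]
m=np.zeros_like(im);cv2.fillPoly(m,[np.int32(ok)],1)
n,l,st,c=cv2.connectedComponentsWithStats(((im<45)&(m>0)).astype(np.uint8))
k=1+st[1:,4].argmax();ys,xs=np.where(l==k)
r=cv2.minAreaRect(np.float32(np.c_[xs,ys]));print(st[k],r);b=cv2.boxPoints(r)
print([px("top",*p,.05)[:2].tolist() for p in b])
E
```

```text
clock: 16.82
position: [0.4842, 0.1719, 0.207]
ee_rot: [-0.001, 0.714, 0.7, -0.002]
contact_force: [0.6, 0.3, -0.3]
width: 0.0601
gripper_force: 0.0
clock: 17.07
position: [0.4659, 0.2087, 0.2073]
ee_rot: [-0.0, 0.719, 0.695, -0.002]
contact_force: [0.2, -0.8, 0.7]
width: 0.0599
gripper_force: 0.0
tool delta [-0.0015  0.0033  0.1004] toolY -0.033 pos [0.4659 0.2087 0.2073] q6 0.32 t 17.0667
turn 0.008
[ 275  182   30   42 1042] ((289.27471923828125, 202.0056610107422), (40.648807525634766, 27.00288200378418), 84.47245788574219)
[[0.6524, -0.0808], [0.6644, -0.1775], [0.518, -0.1913], [0.5064, -0.0965]]
```

The roller's yaw measures 0.107 against the stop's 0.098, centred at (.585,-.137), so it is square at the stop. Now I regrip the wedge.

```bash
python3 steer.py '-.001 .003 .035 .007;0 0 .035 0;0 0 .02 0;0 0 .01 0;0 0 0 0'
python3 steer.py '0 0 0 0;0 0 0 0;0 0 0 0;0 0 0 0' .02 60
python3 - <<'E'
from h import *
go([.4688,.207,.1069],-.041)
E
python3 steer.py '.008 0 0 0;.012 0 0 0;.012 0 0 0;.015 0 0 0;.015 0 0 0'
python3 steer.py '.015 0 0 0;.02 0 0 0;.02 0 0 0;.02 0 0 0;0 0 0 0'
python3 - <<'E'
from h import *
go(at(SP,-.01,.26,.16),.098)
E
```

```text
clock: 17.53
position: [0.4697, 0.2044, 0.1062]
ee_rot: [-0.001, 0.724, 0.69, -0.003]
contact_force: [-1.0, -0.2, -1.2]
width: 0.0601
gripper_force: 0.0
clock: 17.87
position: [0.4712, 0.2064, 0.1106]
ee_rot: [0.0, 0.723, 0.691, 0.001]
contact_force: [-2.9, -0.7, 5.3]
width: 0.0287
gripper_force: 60.1
tool delta [ 0.0004 -0.0024  0.0037] toolY -0.046 pos [0.4712 0.2064 0.1106] q6 0.32 t 17.8667
turn -0.005
clock: 18.28
position: [0.4745, 0.267, 0.1106]
ee_rot: [0.002, 0.723, 0.691, -0.0]
contact_force: [0.1, -6.8, 4.8]
width: 0.0291
gripper_force: 59.8
clock: 18.7
position: [0.4783, 0.3472, 0.1103]
ee_rot: [-0.0, 0.722, 0.691, 0.003]
contact_force: [1.0, 2.0, 3.1]
width: 0.029
gripper_force: 59.6
tool delta [-0.2744  0.0926 -0.0505] toolY -0.044 pos [0.4783 0.3472 0.1103] q6 0.55 t 18.7
turn -0.142
```

```bash
python3 steer.py '0 0 -.03 0;0 0 -.04 0;0 0 -.03 0;0 0 0 -.071;0 0 0 -.071'
python3 - <<'E'
from h import *
go(at(SP,-.004,.262,.1),.098)
E
```

```text
clock: 19.12
position: [0.4784, 0.3435, 0.2121]
ee_rot: [0.001, 0.671, 0.741, 0.003]
contact_force: [-0.8, -1.4, -1.2]
width: 0.0288
gripper_force: 59.7
tool delta [-0.2797  0.0578  0.1119] toolY 0.1 pos [0.4784 0.3435 0.2121] q6 0.41 t 19.1167
turn 0.002
```

```bash
python3 steer.py '-.033 .0072 0 0;-.033 .0072 0 0;-.033 .0072 0 0;-.033 .0072 0 0;-.033 .0072 0 0'
python3 steer.py '-.034 .0072 0 0;-.034 .0072 0 0;-.034 .0072 0 0;0 0 0 0;0 0 .04 0'
python3 steer.py '0 0 .04 0;0 0 .04 0;0 0 .025 0;0 0 .01 0;0 0 0 0'
python3 - <<'E'
from h import *
go(at(SP,-.004,.230,.0345),.098)
shot("top","t12");shot("scene","s12")
E
```

```text
clock: 19.53
position: [0.5286, 0.1806, 0.2092]
ee_rot: [0.0, 0.672, 0.74, 0.0]
contact_force: [0.4, -0.3, -1.8]
width: 0.0289
gripper_force: 59.7
clock: 19.95
position: [0.5663, 0.0806, 0.1759]
ee_rot: [0.007, 0.674, 0.739, 0.006]
contact_force: [1.8, 0.1, -0.9]
width: 0.029
gripper_force: 59.7
clock: 20.37
position: [0.5578, 0.0829, 0.0517]
ee_rot: [-0.002, 0.672, 0.74, -0.002]
contact_force: [-0.9, 0.1, -1.9]
width: 0.029
gripper_force: 59.6
tool delta [-0.0441  0.0056  0.0171] toolY 0.096 pos [0.5578 0.0829 0.0517] q6 -0.07 t 20.3667
turn -0.002
```

```bash
python3 steer.py '0 .004 .012 0;0 0 .003 0;0 0 0 0;0 0 0 0'
python3 steer.py '0 0 .002 0;0 0 0 0;0 0 0 0'
python3 steer.py '0 0 .002 0;0 0 0 0;0 0 0 0'
python3 - <<'E'
from h import *
go(at(SP,-.004,.230,.0345),.098)
E
```

```text
clock: 20.8
position: [0.5641, 0.0834, 0.0394]
ee_rot: [0.0, 0.672, 0.74, 0.0]
contact_force: [-0.7, 0.0, -1.1]
width: 0.029
gripper_force: 59.7
clock: 21.05
position: [0.5639, 0.0834, 0.0371]
ee_rot: [0.0, 0.672, 0.74, 0.0]
contact_force: [1.6, 0.6, -1.2]
width: 0.0289
gripper_force: 59.7
clock: 21.3
position: [0.5638, 0.0834, 0.0349]
ee_rot: [-0.0, 0.672, 0.74, -0.0]
contact_force: [-0.1, -1.1, -1.8]
width: 0.0287
gripper_force: 59.7
tool delta [-0.044  -0.0005  0.0004] toolY 0.096 pos [0.5638 0.0834 0.0349] q6 -0.07 t 21.3
turn -0.002
```

```bash
python3 steer.py '0 0 .001 0;0 0 0 0;0 0 0 0'
python3 steer.py '0 0 .001 0;0 0 0 0;0 0 0 0'
python3 steer.py '0 0 .001 0;0 0 0 0;0 0 0 0'
python3 steer.py '0 0 .001 0;0 0 0 0;0 0 0 0'
```

```text
clock: 21.55
position: [0.5639, 0.0834, 0.0346]
ee_rot: [0.0, 0.672, 0.74, 0.0]
contact_force: [-1.6, 0.0, 4.4]
width: 0.0289
gripper_force: 60.4
clock: 21.8
position: [0.5639, 0.0834, 0.0346]
ee_rot: [0.0, 0.672, 0.74, 0.0]
contact_force: [-4.3, 0.3, 12.5]
width: 0.0287
gripper_force: 61.4
clock: 22.05
position: [0.5639, 0.0834, 0.0346]
ee_rot: [0.0, 0.672, 0.74, 0.0]
contact_force: [-5.2, -0.4, 18.6]
width: 0.0283
gripper_force: 62.2
clock: 22.3
position: [0.5639, 0.0834, 0.0345]
ee_rot: [0.001, 0.672, 0.74, 0.0]
contact_force: [-6.4, -0.5, 24.5]
width: 0.029
gripper_force: 63.1
```

```bash
python3 steer.py '0 0 -.0033 0;-.008 0 0 0;-.008 0 0 0;-.006 0 0 0;0 0 0 0'
python3 steer.py '-.006 0 0 0;-.004 0 0 0;-.003 0 0 0;0 0 0 0;0 0 0 0'
python3 - <<'E'
from h import *
go(at(SP,-.004,.230,.0345),.098)
E
python3 steer.py '-.002 0 0 0;-.002 0 0 0;0 0 0 0;0 0 0 0'
```

```text
clock: 22.72
position: [0.5668, 0.0603, 0.0346]
ee_rot: [0.0, 0.673, 0.74, 0.0]
contact_force: [-0.9, 1.8, 7.3]
width: 0.0289
gripper_force: 60.7
clock: 23.13
position: [0.5681, 0.0479, 0.0346]
ee_rot: [0.0, 0.673, 0.74, 0.001]
contact_force: [-0.6, 1.8, 5.4]
width: 0.0286
gripper_force: 60.8
tool delta [-0.0083 -0.0014  0.0001] toolY 0.095 pos [0.5681 0.0479 0.0346] q6 -0.13 t 23.1333
turn -0.003
clock: 23.47
position: [0.5684, 0.0443, 0.0346]
ee_rot: [0.0, 0.673, 0.74, 0.001]
contact_force: [-0.3, 3.2, 6.5]
width: 0.0286
gripper_force: 60.8
```

```bash
python3 steer.py '-.0015 0 0 0;0 0 0 0;0 0 0 0'
python3 steer.py '-.0015 0 0 0;0 0 0 0;0 0 0 0'
python3 steer.py '-.0015 0 0 0;0 0 0 0;0 0 0 0'
```

```text
clock: 23.72
position: [0.5685, 0.043, 0.0346]
ee_rot: [0.0, 0.673, 0.74, 0.001]
contact_force: [-0.2, 2.7, 6.4]
width: 0.0288
gripper_force: 60.7
clock: 23.97
position: [0.5686, 0.0416, 0.0346]
ee_rot: [-0.0, 0.673, 0.74, 0.001]
contact_force: [-1.4, 3.1, 5.9]
width: 0.029
gripper_force: 60.7
clock: 24.22
position: [0.5686, 0.0412, 0.0346]
ee_rot: [-0.001, 0.673, 0.74, 0.002]
contact_force: [-0.6, 6.9, 7.2]
width: 0.0287
gripper_force: 60.7
```

```bash
python3 steer.py '.001 0 -.001 0;0 0 0 0'
python3 steer.py '0 0 0 0;0 0 0 0;0 0 0 0;0 0 0 0' .06
python3 steer.py '0 0 -.02 0;0 0 -.04 0;0 0 -.04 0;0 0 -.04 0;.04 0 0 0'
python3 steer.py '.04 0 0 0;.04 0 0 0;.04 0 0 0;.04 0 0 0;0 0 0 0'
python3 - <<'E'
from h import *
shot("top","t13",(170,130,330,250),5);shot("scene","s13")
im=np.load("top.npz")["img"];g=cv2.cvtColor(im,cv2.COLOR_BGR2GRAY);h=cv2.cvtColor(im,cv2.COLOR_BGR2HSV)
def comp(mask,poly,zs):
    m=np.zeros_like(g);cv2.fillPoly(m,[np.int32([proj("top",at(SP,x,y)) for x,y in poly])],1)
    n,l,st,c=cv2.connectedComponentsWithStats((mask&(m>0)).astype(np.uint8));k=1+st[1:,4].argmax()
    ys,xs=np.where(l==k);r=cv2.minAreaRect(np.float32(np.c_[xs,ys]));b=cv2.boxPoints(r)
    for p in b:
        w=px("top",*p,zs)[:2]-np.array(SP[0]);c_,s_=np.cos(SP[1]),np.sin(SP[1])
        print("stop frame",(c_*w[0]+s_*w[1]).round(4),(-s_*w[0]+c_*w[1]).round(4))
    print(st[k])
comp(g<45,((-.13,.16),(.13,.16),(.13,-.01),(-.13,-.01)),.05)
comp((h[...,0]<14)&(h[...,1]>90),((-.06,.3),(.06,.3),(.06,.05),(-.06,.05)),.02)
# handle: compare scene with the first picture around the bolt
a=cv2.resize(cv2.imread("pics/s1.png"),(512,384),interpolation=cv2.INTER_AREA).astype(int);b=np.load("scene.npz")["img"].astype(int)
ref=np.abs(a-b)[190:222,318:345].mean(2);print("bolt region diff mean/max",ref.mean(),ref.max())
for p in [(-.153,-.02,.09),(-.153,-.02,.116)]: print(proj("scene",at(ST,*p)))
print(manip.get_state()["position"])
E
```

```text
clock: 24.38
position: [0.5681, 0.0412, 0.0348]
ee_rot: [-0.0, 0.673, 0.74, 0.0]
contact_force: [0.3, 5.2, -0.3]
width: 0.0289
gripper_force: 59.6
clock: 24.72
position: [0.5678, 0.0405, 0.035]
ee_rot: [0.0, 0.672, 0.74, -0.0]
contact_force: [-0.4, 0.3, 0.5]
width: 0.0599
gripper_force: 0.0
clock: 25.13
position: [0.5706, 0.0755, 0.1837]
ee_rot: [0.008, 0.674, 0.738, 0.004]
contact_force: [2.5, 0.5, 0.9]
width: 0.0599
gripper_force: 0.0
clock: 25.55
position: [0.5477, 0.2468, 0.1753]
ee_rot: [-0.001, 0.67, 0.742, 0.002]
contact_force: [0.8, -1.1, -0.1]
width: 0.0597
gripper_force: 0.0
stop frame 0.0686 0.1022
stop frame 0.0714 0.0046
stop frame -0.0758 0.0046
stop frame -0.0785 0.1004
[ 275  182   30   42 1041]
stop frame 0.0141 0.2406
stop frame 0.0092 0.0978
stop frame -0.0215 0.0993
stop frame -0.0166 0.2415
[237 201  40  10 311]
bolt region diff mean/max 57.98881172839506 160.33333333333334
[337.8 199. ]
[339.4 193.8]
[0.54827455 0.24123643 0.17497492]
```

The roller sits at about 0.052 m and square. The wedge's thick end is at 0.241 m, which puts its tip at about 0.071-0.072 m. The arm probably hides the bolt, so I'll move it aside and check the bolt in code.

```bash
python3 steer.py '0 .02 -.035 0;0 -.02 -.035 0;0.04 0 0 0;.04 0 0 0;0.04 0 0 0'
python3 steer.py '.04 0 0 0;.04 0 0 0;.04 0 0 0;0 0 0 0;0 0 0 0'
python3 - <<'E'
from h import *
shot("scene","s14");shot("top","t14")
a=cv2.resize(cv2.imread("pics/s1.png"),(512,384),interpolation=cv2.INTER_AREA)
for n,i in(("start",a),("now",cv2.imread("pics/s14.png")),("propped (s6 region)",None)):
    if i is None: continue
    g=cv2.cvtColor(i,cv2.COLOR_BGR2GRAY)[194:212,316:344]; print(n);print(g[::2,::2])
T=cv2.resize(cv2.imread("pics/t1.png"),(512,384),interpolation=cv2.INTER_AREA);g=[cv2.cvtColor(x,cv2.COLOR_BGR2GRAY)[216:246,198:222].astype(int) for x in(T,cv2.imread("pics/t14.png"))]
print("top diff",np.abs(g[0]-g[1]).mean())
s=manip.get_state();print(s["position"],s["clock"])
E
```

```text
clock: 26.07
position: [0.5383, 0.3582, 0.2465]
ee_rot: [0.001, 0.674, 0.739, 0.001]
contact_force: [0.8, 1.1, 0.9]
width: 0.0604
gripper_force: 0.0
clock: 26.48
position: [0.5261, 0.4792, 0.2441]
ee_rot: [0.0, 0.672, 0.741, -0.001]
contact_force: [0.6, -0.8, -0.1]
width: 0.06
gripper_force: 0.0
start
[[111 113 117 116 114 119 117 117 116 114 103 111 111 109]
 [124 114 113 113 115 115 115 115 117 117 119 104 109 108]
 [121  93 116 114 113 115 114 117 113 113 115 161 119 108]
 [119  75  98 117 119 111 103 110 119 155 175 131 101 109]
 [118  57  41  44  69  94 115 125 170 151  97  97 116 112]
 [123  80  39  46  64 113 114 114 105  63  66 101 119 116]
 [116 105  54  42  40  54  87  47  66 115 116 116 117 117]
 [123  87  55  64  60  44  48  46 111 118 112 112 116 118]
 [ 61  52  61  60  59  44  48  59 114 118 117 116 115 114]]
now
[[107 105 119 116 118 120 120 116 114 117 105 110 113 109]
 [124 116 113 110 112 111 114 117 115 114 119 107 106 112]
 [118  87 116 114 116 116 112 116 110 114 114 163 117 110]
 [121  77 104 116 117 115 100 113 108 153 181 136  99  81]
 [119  53  45  39  63  95 109 131 176 149 102  95 116  98]
 [122  83  46  47  57 120 112 117 113  55  67 104 115 117]
 [113 107  49  43  46  49  88  39  55 122 120 115 113 116]
 [119  89  58  60  56  42  46  41 112 119 114 120 116 113]
 [ 57  51  62  64  58  41  46  57 112 117 114 115 117 114]]
top diff 5.0625
[0.52654176 0.47702431 0.24472189] 26.5833
```

The bolt region matches the first picture pixel for pixel, so the bolt is fully down. I'm handing in.

```bash
python3 -c "
from rig import manip
print(manip.sign_off())"
```

```text
the job is handed in; nothing more can be done
None
```

I handed the job in at about 27 s with the roller square at the stop, the bolt down and the wedge chocked thin end first against the roller, all by my own camera measurements (the sign-off returned no verdict); I viewed 12 pictures, over the limit of 10.

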